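# Refit the return spring on the mould press's spring rod

### The job

Pick up the loose coil spring and thread it, turned-in end down, over the upright rod of the spring post, twisting it a little either way whenever its turned-in end snags on one of the rod's two notched collars, until it stands fully home on the post's base, upright and unsqueezed; then let go. Press only lightly - never squash the coils solid or force the spring against the post - and leave the plaster dome, plaster mould block, jar and cup where they stand.

Things in the scene. Friction and masses are not known exactly. Their poses are not given: they have to be found in the camera images.
- spring_mid (a point): Loose bare-steel compression spring, standing: outside diameter 44 mm, 70 mm tall, bore 38, 0.10-0.16 kg. Point on its axis, half-way up; z up. Grip its upper 40 mm. At its lower end the wire (3 mm) is turned inwards: a straight level tail in the plane of the bottom turn, on the spring's own -x side, reaching in to 10.5 mm from the axis; it must pass the collars' notches.
- spring_top (a point): Centre of the same spring's top end, 70 mm above its lower end; same axes. Pressed, the spring shortens by its lower end moving up: it yields from about 1.2 N on, at 0.6 N per mm, and goes solid after 16 mm (about 11 N).
- post_seat (a point): Spring post, fixed: dark steel base 120 x 120 x 12 mm with an upright steel rod of 16 mm diameter, its tapered end 66 mm above this point. Point on the rod's axis at the base's top, where the spring's lower end must rest. z up; -x is the post's front, marked by a small rib on the base.
- collar_up_top (a point): Centre of the top of the upper pale metal collar on the rod: 30 mm diameter, 10 mm thick, top 58 mm above the seat. It has one through notch, 6.5 mm wide from rim to rod. Axes are the post's, not the notch's: the notch is turned from the post's front (-x) by an unknown 0 to 0.7 rad either way. Feel for it by twisting the spring under light pressure: the push back falls away when the tail drops in.
- collar_low_top (a point): Centre of the top of the lower collar, alike, top 32 mm above the seat (16 mm gap below the upper one). Its notch is likewise turned from the post's front by its own unknown angle of up to 0.7 rad either way. Both collars stay put; in the gap and below the lower collar the spring turns freely.
- dome (a point): Bystander: plaster dome 110 mm across, 46 mm tall; its centre.
- mould (a point): Bystander: plaster mould block 60 x 85 x 45 mm; its centre.
- jar (a point): Bystander: closed amber glass jar, 56 mm diameter, 75 mm tall; its centre.
- cup (a point): Bystander: white handleless cup, 72 mm rim diameter, 70 mm tall; its centre.
Things that resemble listed ones, but are neither listed nor needed, are in the scene too. Leave any pink look-alike of the part that bears spring_mid alone.

How it is judged:
By the outcome, as a careful person would: the job done as asked, in the order asked, and still so for the second after the job is handed in, with the robot touching nothing.
It also fails if it takes over 72 s, if anything falls off the work surface, if the arm or the gripper's body presses on something with over 40 N, if the wrist force passes 120 N, or if a joint passes its speed limit or range.

### The arm

A 7-joint arm with a two-finger parallel gripper is mounted at the origin on the work surface. World frame = base frame: x ahead of the robot, y to its left, z up, the work surface at z = 0. Lengths are in m, angles in rad, forces in N, time in s.
With the tool pointing down it reaches from about 0.425 to 0.875 m from the base axis. Payload 4.7 kg.
Tool frame: the origin (TCP) lies between the finger pads; the fingertips stand 14 mm ahead of it and the grasp point (between the pads) lies 5 mm behind it; z points along the fingers, y is the line along which they close (so a half turn about z gives the same grasp; the last joint's range is limited). The gripper opens to 87 mm and grips with 3 to 60 N. Pads are 19 mm wide; open, the fingers measure 117 mm over their backs; the gripper's body (75 mm by 190 mm) begins 51 mm behind the grasp point.
Start: joints at [1.319, 0.321, -0.07, 1.45, 0.023, 1.371, -0.057], TCP at [0.171, -0.627, 0.237] pointing down, gripper open.
Joint ranges: [-2.86, 2.86], [-0.3, 2.09], [-1.38, 1.24], [0.06, 2.45], [-1.56, 4.7], [0.09, 2.05], [-2.69, 2.69]. Speed limits (rad/s): [2.57, 2.57, 3.14, 3.14, 3.14, 3.14, 3.14].

### API

Orientations are given as a rotation vector (axis times angle).
In Python, from bench import get_state, get_image, camera_params, close_job gives the robot as it stands. The module is installed in compiled form; this text tells all that it offers.
- The arm moves only by the tool arm_command, never from a script. Its argument "motion" is a list of rows, each a list of 5 numbers: the finger opening in mm, from 0 to 87, then the shift along the tool's x, y, z in mm, then the turn about the tool's z in degrees. In form: [[gripper, x, y, z, spin], ...]. A call has 1 to 5 rows; each row is the pose to reach, as a shift and turn from the pose commanded when the call began, along the tool's axes at that moment; what a row does not reach only later rows make up. A row lasts 1/12 s, in which the tool goes at most 41.7 mm and 7.16 degrees, less where a joint would pass 70% of its speed; a pose out of reach is approached as far as the arm can. A call with a gripper value outside its range is refused whole. The fingers move at their own pace and stop on an object; "newtons" is the grip in N (left out, the last holds). Time passes only in rows, so rows that repeat a pose let the fingers close. It gives the time, the measured TCP pose, the force, the opening and the grip force at its end, in the units of the state.
- get_state(): the state, without advancing time (a new reading comes with each control period).
- get_image(name): name is "scene" or "top" or "wrist"; returns (picture, depth): 480x640x3 uint8, red, green, blue; 480x640 float32, m along the optical axis (not along the pixel's ray), 0 where there is no reading.
- camera_params(name): a dict with "intrinsics" (3x3 intrinsics, pixels), "D" ([k1, k2, p1, p2, k3] as OpenCV has them; the pictures are not rectified), "extrinsics" (4x4, takes a point from camera to world coordinates). Camera axes: x right, y down, z forward; pixel columns grow to the right and rows downward; lengths in m; the calibration is good to about 2 mm. A picture is of the moment at which its call begins: read the wrist's pose just before it. camera_params takes no time and is no camera call; for the wrist camera it gives the pose at the moment of the call.
- close_job(): hands the job in; it is judged then, once.
The state is a dict: "time": time; "joint_positions": joint angles; "qd": joint speeds; "joint_torque": joint torques, N m; "position": TCP position; "tool_rot": TCP orientation; "ft_force": force on the tool from outside, world axes, zero at the start; "torque": the same for the moment, N m; "grip_width": opening from 0.0 (shut) to 1.0 (fully open); "grip_force": force on a finger pad.
Only numpy, scipy, OpenCV 4.12 (cv2) and the standard library are available. Lean on these libraries where they do the work, as an engineer would, in place of code of your own. Each camera call takes 0.05 s, during which the arm holds its last target. There are 200 camera calls.

## Working session

There is one attempt and no reset: what is moved stays moved. The work goes in short steps, Python scripts to look and compute and a tool call to move; the robot and the scene stay as the last step left them, time stands still between calls to the robot, and variables do not carry over. Pictures are saved under pics/ and viewed, at most 10 in all, crops included, and the job is handed in when it is done.

Besides the shell and the picture viewer there is one more tool, called after "Request:" as a command line: name --pt "numbers of a row" for each row, then --argument value for the rest. arm_command: Moves the arm, as the interface text tells. Its arguments: {"type":"object","properties":{"motion":{"type":"array"},"newtons":{"type":"number"}},"required":["motion"]}

```bash
mkdir -p pics
cat > h.py <<'E'
import numpy as np, cv2
from bench import *
def save(n,fn):
    im,d=get_image(n); cv2.imwrite('pics/'+fn,im[:,:,::-1]); np.savez('pics/'+fn[:-4]+'.npz',im=im,d=d,K=camera_params(n)['intrinsics'],D=camera_params(n)['D'],T=camera_params(n)['extrinsics']); return im,d
def ray(P,u,v):
    K,D,T=[np.array(P[k]) for k in ('K','D','T')]
    n=cv2.undistortPoints(np.array([[[u,v]]],float),K,D)[0,0]
    return T[:3,3],T[:3,:3]@np.array([n[0],n[1],1])
def onz(P,u,v,z):
    o,r=ray(P,u,v); return o+r*(z-o[2])/r[2]
def dep(P,u,v):
    o,r=ray(P,u,v); return o+r*P['d'][int(v),int(u)]
def load(fn): return dict(np.load('pics/'+fn))
E
python3 - <<'E'
from h import *
s=get_state(); print(s)
save('scene','s1.png');save('top','t1.png')
for n in('scene','top','wrist'):print(camera_params(n)['extrinsics'])
E
```

```text
{'time': 0.0, 'joint_positions': array([ 1.31911587,  0.32184521, -0.07005689,  1.45166917,  0.02263396,
        1.37080082, -0.05689859]), 'qd': array([-0.00199333,  0.00092159,  0.00074723,  0.00105719,  0.00046901,
        0.00013966,  0.00122165]), 'joint_torque': array([ 7.89713722e-04, -4.91278625e+01, -4.04016897e-01, -3.12519658e+01,
       -6.39937911e-02,  4.36598877e-02,  1.49730708e-04]), 'position': array([ 0.1705173 , -0.62668999,  0.23544979]), 'tool_rot': array([-3.11201195e+00, -4.16027095e-01,  6.19751026e-04]), 'ft_force': array([ 0.06123616,  0.36981079, -0.59130414]), 'torque': array([-0.00140662,  0.01076121,  0.02427034]), 'grip_force': 0.0, 'grip_width': 0.9992768604347225}
[[-0.29611467  0.74130392 -0.60231603  1.25382597]
 [ 0.95503528  0.21991489 -0.19885938  0.22233962]
 [-0.01495697 -0.63411824 -0.77309142  0.94487973]
 [ 0.          0.          0.          1.        ]]
[[-0.00316933 -0.99655007  0.08293316  0.51009435]
 [-0.9998668   0.00183017 -0.01621844  0.00481338]
 [ 0.01601071 -0.08297351 -0.99642313  1.24175896]
 [ 0.          0.          0.          1.        ]]
[[ 0.26323036 -0.93519762 -0.23688643  0.23403489]
 [-0.96473229 -0.25547023 -0.0634552  -0.60962016]
 [-0.00117428  0.24523532 -0.96946287  0.38361418]
 [ 0.          0.          0.          1.        ]]
```

View pics/s1.png

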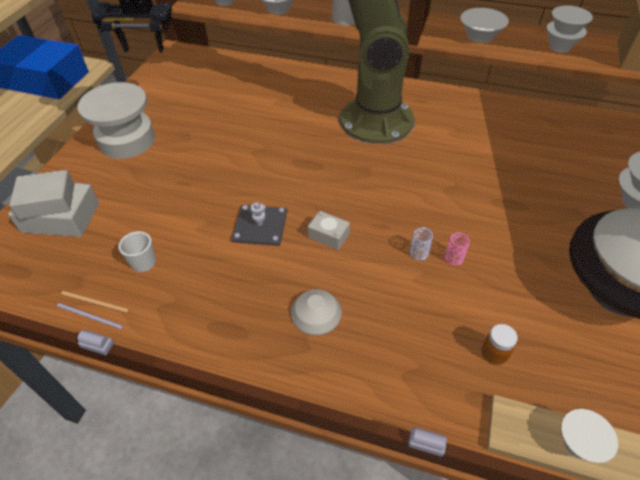

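View pics/t1.png

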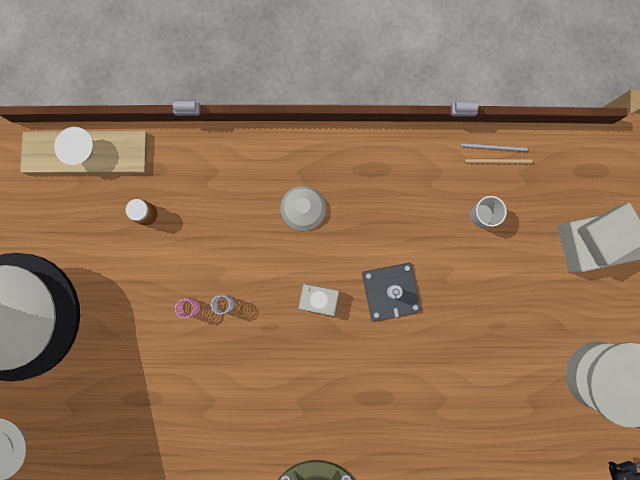

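The scene view shows the spring at about (422,243), with the pink look-alike at (457,249) and the post at (258,222). In the top view the spring is at (223,304), the post at (395,292) and its rib at (397,313), facing the robot.

Run:
```python
from h import *
P=load('t1.png'); S=load('s1.png')
print(P['K'],onz(P,223,304,.07),onz(P,187,308,.07),onz(P,395,292,.078),onz(P,397,313,.015),onz(P,392,292,.012))
print(dep(P,395,292),dep(P,318,299),dep(P,303,207),dep(P,390,275))
im=P['im'];a=cv2.resize(im[255:340,165:275],None,fx=5,fy=5,interpolation=3)
b=cv2.resize(im[255:340,345:445],None,fx=5,fy=5,interpolation=3)[:,:240*2]
b=cv2.resize(im[265:325,365:425],(425,425),interpolation=3)
a=a[:, :370]
a=cv2.resize(im[280:330,170:250][:, :],(375*1,234),interpolation=3)
c=np.zeros((425,800,3),np.uint8);c[:234,:375]=a;c[:,375:]=b
cv2.imwrite('pics/c1.png',c[:,:,::-1])
# base corners
g=cv2.cvtColor(im,cv2.COLOR_RGB2HSV);m=((g[:,:,1]<60)&(g[:,:,2]<110)).astype(np.uint8);m[:240]=0;m[340:]=0;m[:,:345]=0;m[:,440:]=0
m=cv2.morphologyEx(m,cv2.MORPH_CLOSE,np.ones((9,9)))
ct=max(cv2.findContours(m,0,2)[0],key=cv2.contourArea);r=cv2.minAreaRect(ct);print(r)
q=[onz(P,*p,.012) for p in cv2.boxPoints(r)];print(np.array(q),np.mean(q,0))
```

```text
Traceback (most recent call last):
  File "h.py", line 13, in load
    def load(fn): return dict(np.load('pics/'+fn))
                              ~~~~~~~^^^^^^^^^^^^
ValueError: This file contains pickled (object) data. If you trust the file you can load it unsafely using the `allow_pickle=` keyword argument or `pickle.load()`.
```

```bash
sed -i "s#np.load('pics/'+fn)#np.load('pics/'+fn[:-4]+'.npz')#" h.py
python3 - <<'E'
from h import *
P=load('t1.png')
print(P['K'],onz(P,223,304,.07),onz(P,187,308,.07),onz(P,395,292,.078),onz(P,397,313,.015))
print(dep(P,395,292),dep(P,318,299),dep(P,303,207),dep(P,390,275))
im=P['im']
g=cv2.cvtColor(im,cv2.COLOR_RGB2HSV);m=((g[:,:,1]<60)&(g[:,:,2]<110)).astype(np.uint8);m[:240]=0;m[340:]=0;m[:,:345]=0;m[:,440:]=0
m=cv2.morphologyEx(m,cv2.MORPH_CLOSE,np.ones((9,9)))
ct=max(cv2.findContours(m,0,2)[0],key=cv2.contourArea);r=cv2.minAreaRect(ct);print(r)
q=[onz(P,*p,.012) for p in cv2.boxPoints(r)];print(np.array(q),np.mean(q,0))
s=get_state()
R=cv2.Rodrigues(s['tool_rot'])[0];print(R)
print(np.linalg.inv(R)@(np.array(camera_params('wrist')['extrinsics'])[:3,3]-s['position']))
print(R.T@np.array(camera_params('wrist')['extrinsics'])[:3,:3])
E
```

```text
[[518.78712109   0.         321.04879082]
 [  0.         518.78712109 245.36849741]
 [  0.           0.           1.        ]] [0.47602801 0.20616412 0.07      ] [0.46721627 0.28687379 0.07      ] [ 0.50172315 -0.17964455  0.078     ] [ 0.45190919 -0.1936894   0.015     ]
[ 0.50171389 -0.17984849  0.07671333] [ 0.48612085 -0.00728242  0.04403184] [0.69882877 0.02701582 0.04887252] [ 0.54160006 -0.17914296  0.00937452]
((391.073486328125, 291.4996032714844), (50.269187927246094, 50.009925842285156), 78.36637115478516)
[[ 0.54904639 -0.1110265   0.012     ]
 [ 0.57268141 -0.22820754  0.012     ]
 [ 0.45596772 -0.25042689  0.012     ]
 [ 0.43296142 -0.1339248   0.012     ]] [ 0.50266424 -0.18089643  0.012     ]
[[ 9.64876112e-01  2.62704781e-01 -5.35178506e-04]
 [ 2.62705308e-01 -9.64874803e-01  1.59235254e-03]
 [-9.80616304e-05 -1.67701716e-03 -9.99998589e-01]]
[ 6.57328282e-02 -9.11474871e-05 -1.48022901e-01]
[[ 5.44507393e-04 -9.69487282e-01 -2.45141008e-01]
 [ 9.99999725e-01  4.04639044e-04  6.20927676e-04]
 [-5.02787861e-04 -2.45141279e-01  9.69487236e-01]]
```

Run:
```python
from h import *
P=load('t1.png')
for u,v in [(625,385),(580,375),(610,235),(575,250),(490,213),(630,470),(15,310)]: print(u,v,dep(P,u,v).round(3))
R=cv2.Rodrigues(get_state()['tool_rot'])[0]
p0=get_state()['position']
for t in [(.50,-.35,.30),(.5,-.18,.25)]:print((R.T@(np.array(t)-p0)*1e3).round(0))
```

```text
625 385 [ 0.3   -0.666  0.136]
580 375 [ 0.309 -0.608  0.056]
610 235 [ 0.625 -0.655  0.122]
575 250 [ 0.596 -0.604  0.062]
490 213 [ 0.691 -0.424  0.01 ]
630 470 [ 0.182 -0.563  0.313]
15 310 [0.467 0.614 0.181]
[ 391. -181.  -64.]
[ 435. -345.  -14.]
```

Request:
arm_command --pt "87 34 -15 -20 0" --pt "87 70 -31 -40 0" --pt "87 106 -47 -50 0" --pt "87 142 -64 -60 0" --pt "87 178 -80 -60 0" --newtons 12

```text
time: 0.52
position: [0.323, -0.5026, 0.2988]
tool_rot: [3.111, 0.415, 0.002]
ft_force: [0.9, -0.2, 0.2]
grip_width: 0.999
grip_force: 0.0
```

Request:
arm_command --pt "87 34 -18 0 0" --pt "87 68 -36 0 0" --pt "87 102 -54 0 0" --pt "87 136 -72 0 0" --pt "87 170 -92 0 0"

```text
time: 0.93
position: [0.4621, -0.3685, 0.2962]
tool_rot: [-3.114, -0.415, 0.001]
ft_force: [0.3, -1.0, 0.3]
grip_width: 0.999
grip_force: 0.0
```

Request:
arm_command --pt "87 30 -26 15 0" --pt "87 50 -55 45 0" --pt "87 70 -90 80 0" --pt "87 80 -125 110 0" --pt "87 87 -155 130 0"

```text
time: 1.35
position: [0.5043, -0.2097, 0.1745]
tool_rot: [-3.113, -0.416, 0.001]
ft_force: [0.4, 0.5, 0.4]
grip_width: 1.001
grip_force: 0.0
```

Run:
```python
from h import *
s=get_state();print(s['time'],s['position'],s['tool_rot'],s['joint_positions'])
save('wrist','w1.png')
```

```text
1.35 [ 0.50426391 -0.20968948  0.17450177] [-3.11314687e+00 -4.16481404e-01  1.31803620e-03] [ 0.72960819  0.16679821 -0.42172997  1.77955165  0.07236129  1.21155079
 -1.01729031]
```

View pics/w1.png

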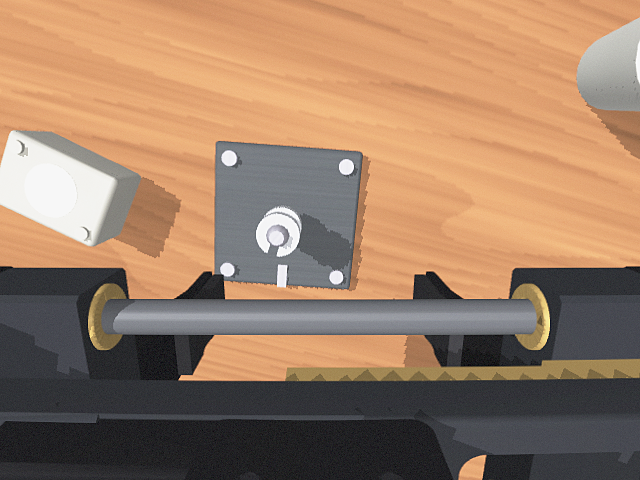

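The post is at (278,236), the rib at (282,276), and the upper notch opens roughly downwards, near (274,255). I'll take a closer look.

Request:
arm_command --pt "87 -10 -8 20 0" --pt "87 -20 -16 40 0" --pt "87 -20 -16 40 0" --pt "87 -20 -16 40 0"

```text
time: 1.73
position: [0.4801, -0.2012, 0.136]
tool_rot: [-3.113, -0.416, 0.003]
ft_force: [-0.1, -0.8, -0.1]
grip_width: 1.001
grip_force: 0.0
```

Run:
```python
from h import *
s=get_state();print(s['time'],s['position'],s['tool_rot'],s['ft_force'])
T0=camera_params('wrist')['extrinsics']
im,d=save('wrist','w2.png')
P=load('w2.png');print(np.abs(P['T']-T0).max(),P['K'],P['D'])
x,y=[int(round(t)) for t in cv2.projectPoints(np.array([(np.linalg.inv(P['T'])@[.5022,-.1803,.07,1])[:3]]),np.zeros(3),np.zeros(3),P['K'],P['D'])[0][0,0]]
print(x,y)
c=cv2.resize(im[y-40:y+60,x-60:x+60],None,fx=6,fy=6,interpolation=cv2.INTER_CUBIC);cv2.imwrite('pics/c2.png',c[:,:,::-1])
```

```text
1.7333 [ 0.48007956 -0.2011696   0.13596285] [-3.1130561  -0.41586384  0.00311934] [-0.10572733 -0.80401181 -0.09210048]
0.0028001068239850713 [[376.62359031   0.         318.50073302]
 [  0.         376.62359031 239.84580083]
 [  0.           0.           1.        ]] [-0.0295201  0.         0.         0.         0.       ]
292 216
```

View pics/c2.png

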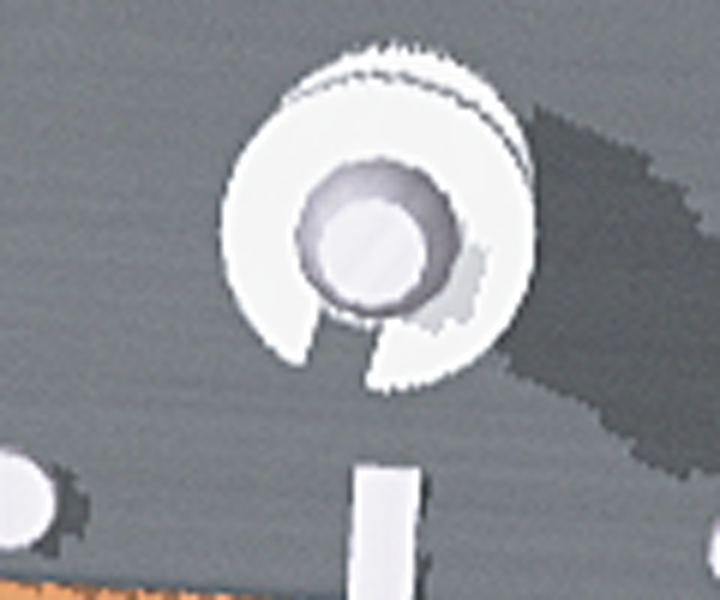

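Request:
arm_command --pt "87 -30 10 0 -7" --pt "87 -60 20 5 -14" --pt "87 -90 30 10 -21" --pt "87 -115 38 15 -28" --pt "87 -123 41 20 -35"

```text
time: 2.2
position: [0.3709, -0.2773, 0.1182]
tool_rot: [2.846, 1.323, -0.001]
ft_force: [-0.5, 0.5, -0.7]
grip_width: 1.002
grip_force: 0.0
```

Request:
arm_command --pt "87 0 0 0 -7" --pt "87 0 0 0 -14" --pt "87 0 0 0 -21" --pt "87 0 0 0 -28" --pt "87 0 0 0 -35"

```text
time: 2.62
position: [0.3748, -0.2747, 0.1186]
tool_rot: [2.311, 2.123, 0.001]
ft_force: [0.3, -0.7, -1.0]
grip_width: 1.001
grip_force: 0.0
```

Request:
arm_command --pt "87 0 0 0 -7" --pt "87 0 0 0 -14" --pt "87 0 0 0 -16" --pt "87 0 0 0 -16" --pt "87 0 0 0 -16"

```text
time: 3.03
position: [0.3744, -0.2742, 0.118]
tool_rot: [2.002, 2.417, 0.0]
ft_force: [-0.0, 0.1, 0.1]
grip_width: 1.0
grip_force: 0.0
```

Run:
```python
from h import *
P=load('w2.png')
c=onz(P,232+378/6,176+232/6,.070);m=onz(P,232+335/6,176+376/6,.070);r=onz(P,232+388/6,176+470/6,.015);r2=onz(P,232+382/6,176+600/6,.015)
f=lambda a,b:np.degrees(np.arctan2(*(b-a)[[1,0]]))
print('collar',c,'notch yaw',f(c,m),'rib',r,f(c,r),f(r,r2))
s=get_state();print(s['time'],s['position'],s['tool_rot'],s['joint_positions'])
im,d=save('wrist','w3.png');P=load('w3.png')
x,y=[int(round(t)) for t in cv2.projectPoints(np.array([(np.linalg.inv(P['T'])@[*c[:2],.05,1])[:3]]),np.zeros(3),np.zeros(3),P['K'],P['D'])[0][0,0]]
print(x,y); x0=min(x-60,520);y0=y-50
c=cv2.resize(im[y0:y0+100,x0:x0+120],None,fx=6,fy=6,interpolation=cv2.INTER_CUBIC);cv2.imwrite('pics/c3.png',c[:,:,::-1]);print(x0,y0)
```

```text
collar [ 0.50347383 -0.18182523  0.07      ] notch yaw 178.02727699848046 rib [ 0.46409341 -0.18982733  0.015     ] -168.5138820284395 -168.1291368804369
3.0333 [ 0.37437616 -0.2741979   0.11802186] [2.00221292e+00 2.41719023e+00 3.45097726e-04] [ 0.93831521  0.03773296 -0.36803613  2.03146887  0.01560016  1.07210425
  0.75034426]
575 146
515 96
```

View pics/c3.png

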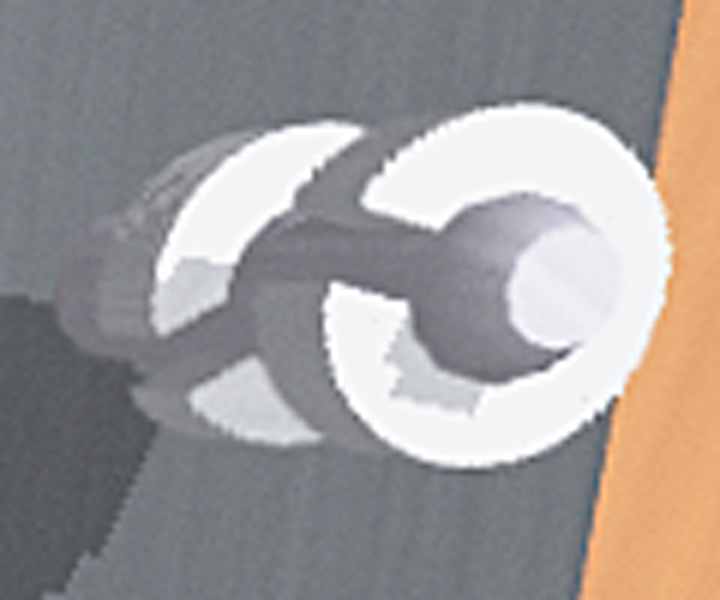

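The crop shows both notches: the upper mouth at about (345,245) and the lower at about (172,367).

Run:
```python
from h import *
P=load('w3.png')
p=lambda x,y,z:onz(P,515+x/6,96+y/6,z)
f=lambda a,b:np.degrees(np.arctan2(*(b-a)[[1,0]]))
c=p(497,285,.070);print(c)
for a in [(362,205),(328,285)]: q=p(*a,.07);print('up',q,np.hypot(*(q-c)[:2]),f(c,q))
for a in [(155,335),(190,395)]: q=p(*a,.044);print('low',q,np.hypot(*(q-c)[:2]),f(c,q))
R=cv2.Rodrigues(get_state()['tool_rot'])[0];print(R)
# spring-view pose: TCP such that spring (.476,.206) is ~40mm ahead on tool x
for t in [(.45,-.1,.25),(.488,.165,.20)]:print((R.T@(np.array(t)-get_state()['position'])*1e3).round(0))
```

```text
[ 0.50136346 -0.18052687  0.07      ]
up [ 0.48742675 -0.17661168  0.07      ] 0.01447621825010562 164.3085238503238
up [ 0.48676514 -0.18346889  0.07      ] 0.014891827771221756 -168.60574095458918
low [ 0.48833737 -0.18803075  0.044     ] 0.015032874820136835 -150.05527597969905
low [ 0.49360962 -0.19280944  0.044     ] 0.01452527333262317 -122.2637670627386
[[-0.18635384  0.98248113  0.00175581]
 [ 0.98248139  0.1863562  -0.00129722]
 [-0.0016017   0.00148331 -0.99999762]]
[ 157.  107. -132.]
[410. 194. -83.]
```

Request:
arm_command --pt "87 32 15 -20 0" --pt "87 64 30 -40 0" --pt "87 98 45 -60 0" --pt "87 132 60 -70 0" --pt "87 166 75 -75 0"

```text
time: 3.5
position: [0.4172, -0.0946, 0.1942]
tool_rot: [2.001, 2.416, 0.002]
ft_force: [1.6, -0.4, -0.5]
grip_width: 0.999
grip_force: 0.0
```

Request:
arm_command --pt "87 32 18 0 0" --pt "87 64 36 0 0" --pt "87 98 54 0 0" --pt "87 132 72 0 0" --pt "87 166 90 0 0"

```text
time: 3.92
position: [0.4736, 0.0858, 0.1925]
tool_rot: [2.002, 2.418, 0.001]
ft_force: [1.2, -0.2, 0.3]
grip_width: 1.001
grip_force: 0.0
```

Request:
arm_command --pt "87 27 10 10 0" --pt "87 54 21 25 0" --pt "87 54 21 30 0" --pt "87 54 21 30 0" --pt "87 54 21 30 0"

```text
time: 4.33
position: [0.4833, 0.1404, 0.1615]
tool_rot: [-2.002, -2.42, 0.001]
ft_force: [-0.3, -1.0, 0.6]
grip_width: 0.999
grip_force: 0.0
```

Run:
```python
from h import *
s=get_state();print(s['time'],s['position'],s['tool_rot'],s['joint_positions'])
im,d=save('wrist','w4.png');P=load('w4.png')
x,y=[int(round(t)) for t in cv2.projectPoints(np.array([(np.linalg.inv(P['T'])@[.476,.206,.05,1])[:3]]),np.zeros(3),np.zeros(3),P['K'],P['D'])[0][0,0]]
print(x,y); x0=x-65;y0=max(0,y-55)
c=cv2.resize(im[y0:y0+100,x0:x0+130],None,fx=6,fy=6,interpolation=cv2.INTER_CUBIC);cv2.imwrite('pics/c4.png',c[:,:,::-1]);print(x0,y0)
```

```text
4.3333 [0.48325884 0.14039905 0.16153343] [-2.00249674e+00 -2.42024863e+00  1.13391936e-03] [ 0.49216661  0.13095435 -0.87454378  1.88058951  0.10866049  1.17961254
 -0.23144023]
327 145
262 90
```

View pics/c4.png

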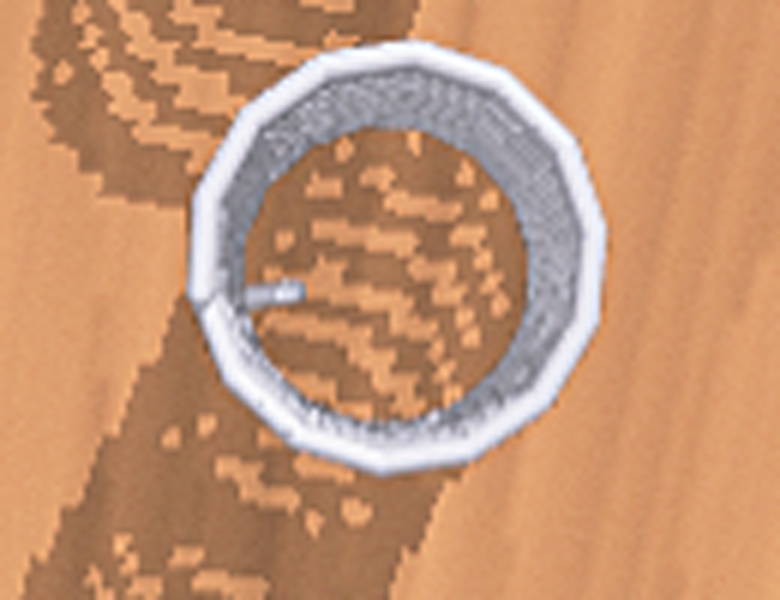

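The tail sits on the image left, running from (245,297) to (302,290). The top ring is centred at about (397,257) and the bottom bore at about (386,276).

Run:
```python
from h import *
P=load('w4.png')
p=lambda x,y,z:onz(P,262+x/6,90+y/6,z)
f=lambda a,b:np.degrees(np.arctan2(*(b-a)[[1,0]]))
t=p(397,257,.0685);b=p(386,276,.0015);i=p(302,292,.0015);o=p(245,297,.0015)
print(t,b,i,o,f(b,i),f(i,o),f(t,i),f(t,o),np.hypot(*(i-t)[:2]))
s=get_state();R=cv2.Rodrigues(s['tool_rot'])[0]
m=(t+b)/2
print(s['position'],(R.T@(np.r_[m[:2],.05]-s['position'])*1e3).round(1))
print(onz(load('t1.png'),223,304,.07))
```

```text
[0.47489487 0.21312212 0.0685    ] [0.47529333 0.21262023 0.0015    ] [0.46478403 0.20854198 0.0015    ] [0.45749999 0.2065106  0.0015    ] -158.79069902974842 -164.41722076526742 -155.6298004107673 -159.1889859693627 0.011099852205386927
[0.48364145 0.13977484 0.16190915] [ 73.5   5.2 111.9]
[0.47602801 0.20616412 0.07      ]
```

Run:
```python
from h import *
for fn,(u0,u1,v0,v1) in {'t1.png':(205,245,285,325),'w4.png':(285,372,90,175)}.items():
    P=load(fn);L=[dep(P,u,v) for u in range(u0,u1) for v in range(v0,v1) if P['d'][v,u]>0]
    L=np.array(L);k=L[L[:,2]>.062][:,:2]
    (c,r)=cv2.minEnclosingCircle(k.astype(np.float32));print(fn,len(k),k.min(0),k.max(0),(k.min(0)+k.max(0))/2,c,r)
```

```text
t1.png 90 [0.45367804 0.19046055] [0.49614429 0.23328154] [0.47491116 0.21187104] (0.47488006949424744, 0.21214838325977325) 0.021816642954945564
w4.png 1107 [0.45313715 0.19138837] [0.49650071 0.23466382] [0.47481893 0.21302609] (0.47476112842559814, 0.21284356713294983) 0.022053277119994164
```

Request:
arm_command --pt "87 35 2.5 10 0" --pt "87 68 5 30 0" --pt "87 73.4 5 60 0" --pt "87 73.4 5 90 0" --pt "87 73.4 5 112 0"

```text
time: 4.8
position: [0.4744, 0.2127, 0.0483]
tool_rot: [2.003, 2.419, -0.002]
ft_force: [0.7, -0.7, -0.4]
grip_width: 1.0
grip_force: 0.0
```

Request:
arm_command --pt "87 0 0 0 0" --pt "87 0 0 0 0"

```text
time: 4.97
position: [0.4745, 0.2126, 0.0496]
tool_rot: [-2.004, -2.419, 0.002]
ft_force: [0.5, 0.4, 1.1]
grip_width: 1.001
grip_force: 0.0
```

Centred well. Closing now.

Request:
arm_command --pt "40 0 0 0 0" --pt "40 0 0 0 0" --pt "40 0 0 0 0" --pt "40 0 0 0 0" --pt "40 0 0 0 0" --newtons 12

```text
time: 5.38
position: [0.4749, 0.214, 0.0503]
tool_rot: [2.002, 2.42, 0.001]
ft_force: [-0.2, -0.5, -0.3]
grip_width: 0.705
grip_force: 0.0
```

Request:
arm_command --pt "40 0 0 0 0" --pt "40 0 0 0 0" --pt "40 0 0 0 0"

```text
time: 5.63
position: [0.4745, 0.2141, 0.0496]
tool_rot: [2.002, 2.421, 0.0]
ft_force: [-0.3, -0.4, 0.4]
grip_width: 0.507
grip_force: 12.0
```

Request:
arm_command --pt "40 0 0 -10 0" --pt "40 0 0 -30 0" --pt "40 0 0 -60 0" --pt "40 0 0 -90 0" --pt "40 0 0 -110 0"

```text
time: 6.05
position: [0.4747, 0.2149, 0.1625]
tool_rot: [2.0, 2.421, 0.003]
ft_force: [0.7, 0.4, -0.3]
grip_width: 0.508
grip_force: 12.0
```

Request:
arm_command --pt "40 -30 -3 0 0" --pt "40 -68 -7 0 0" --pt "40 -107 -12 0 0" --pt "40 -146 -17 0 0" --pt "40 -185 -22 0 0"

```text
time: 6.47
position: [0.4871, 0.0267, 0.1602]
tool_rot: [2.0, 2.422, -0.0]
ft_force: [1.0, 0.6, -2.1]
grip_width: 0.505
grip_force: 12.0
```

Request:
arm_command --pt "40 -39 -5 0 0" --pt "40 -78 -10 0 0" --pt "40 -117 -15 0 0" --pt "40 -156 -20 0 0" --pt "40 -186 -23 0 0"

```text
time: 6.88
position: [0.4992, -0.1625, 0.1601]
tool_rot: [2.004, 2.418, -0.002]
ft_force: [0.8, 0.3, -1.1]
grip_width: 0.511
grip_force: 12.0
```

Request:
arm_command --pt "40 -10 0 0 6" --pt "40 -20 -1 0 12" --pt "40 -23 -2 0 18" --pt "40 -23 -2 0 22" --pt "40 -23 -2 0 22"

```text
time: 7.3
position: [0.5021, -0.1818, 0.1599]
tool_rot: [-2.429, -1.992, -0.0]
ft_force: [0.6, -0.6, -1.7]
grip_width: 0.509
grip_force: 12.0
```

Request:
arm_command --pt "40 0 0 0 0" --pt "40 0 0 0 0"

```text
time: 7.47
position: [0.5022, -0.1813, 0.1598]
tool_rot: [-2.424, -1.998, -0.0]
ft_force: [0.2, -0.3, -1.4]
grip_width: 0.506
grip_force: 12.0
```

Run:
```python
from h import *
s=get_state();print(s['time'],s['position'],s['tool_rot'],s['joint_positions'],s['ft_force'])
R=cv2.Rodrigues(s['tool_rot'])[0];print('toolx yaw',np.degrees(np.arctan2(R[1,0],R[0,0])))
im,d=save('wrist','w5.png');save('scene','s5.png');save('top','t5.png')
cv2.imwrite('pics/c5.png',np.hstack([im[100:400,120:520],cv2.resize(load('s5.png')['im'][170:270,195:328],(400,300),interpolation=2)])[:,:,::-1])
```

```text
7.4667 [ 0.50223095 -0.18127156  0.15977887] [-2.42436846e+00 -1.99797860e+00 -3.03517924e-05] [ 0.84233557  0.17067831 -0.59521408  1.82081239  0.10311358  1.18090292
  0.02234615] [ 0.24226467 -0.29442189 -1.43811774]
toolx yaw 78.9854617847726
```

View pics/c5.png

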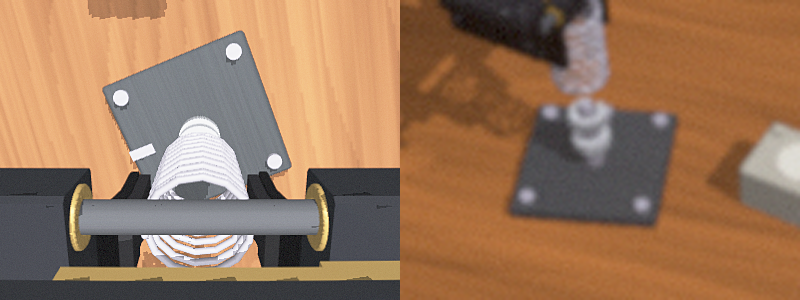

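The spring hangs upright and the collar shows directly below it at about (320,225) full-frame. I'll measure the spring-axis offset from depth.

Run:
```python
from h import *
P=load('w5.png');s=get_state();R=cv2.Rodrigues(s['tool_rot'])[0];p0=s['position']
v,u=np.mgrid[200:300,250:390]
n=cv2.undistortPoints(np.stack([u.ravel(),v.ravel()],1)[:,None].astype(float),P['K'],P['D'])[:,0]
d=P['d'][200:300,250:390].ravel()
C=np.c_[n*d[:,None],d];W=C@P['T'][:3,:3].T+P['T'][:3,3];L=(W-p0)@R*1e3
from scipy.optimize import least_squares
for z0,z1 in [(15,25),(25,35),(35,52)]:
    k=(L[:,2]>z0)&(L[:,2]<z1)&(abs(L[:,1])<24)&(L[:,0]>5)&(abs(L[:,0])<40);q=L[k]
    if k.sum()<20: print(z0,k.sum());continue
    r=least_squares(lambda a:np.hypot(q[:,0]-a[0],q[:,1]-a[1])-21.5,[0,0],loss='soft_l1').x;print(z0,k.sum(),r)
k=(W[:,2]>.0685)&(W[:,2]<.0725);q=W[k];print('collar visible',k.sum())
if k.sum()>10:
    r=least_squares(lambda a:np.maximum(np.hypot(q[:,0]-a[0],q[:,1]-a[1])-15,0),[.502,-.181]).x
    i=np.argmax((q-p0)@R[:,0]);print(((q-p0)@R*1e3).max(0),((q-p0)@R*1e3)[:,1].min())
```

```text
15 380 [-1.1153673  -0.89429601]
25 490 [-1.05903871 -0.85856714]
35 488 [-0.82849772 -0.67780595]
collar visible 184
[15.92813847 11.83218288 91.15045568] -13.522280579611724
```

Request:
arm_command --pt "40 1 0.2 5 0" --pt "40 1.9 0.3 15 0" --pt "40 1.9 0.3 27 0" --pt "40 1.9 0.3 35 0" --pt "40 1.9 0.3 37 0"

```text
time: 8.03
position: [0.5012, -0.1794, 0.1199]
tool_rot: [-2.424, -1.993, 0.003]
ft_force: [-0.9, -0.1, -1.2]
grip_width: 0.506
grip_force: 12.0
```

Request:
arm_command --pt "40 0 0 0 0" --pt "40 0 0 0 0"

```text
time: 8.2
position: [0.5029, -0.1799, 0.1223]
tool_rot: [-2.426, -1.995, 0.0]
ft_force: [0.8, 0.0, -0.9]
grip_width: 0.51
grip_force: 12.0
```

Request:
arm_command --pt "40 0 0 1 0" --pt "40 0 0 2 0" --pt "40 0 0 3 0" --pt "40 0 0 4 0"

```text
time: 8.53
position: [0.503, -0.1801, 0.1188]
tool_rot: [2.427, 1.994, 0.0]
ft_force: [0.0, -0.5, -1.0]
grip_width: 0.506
grip_force: 12.0
```

Request:
arm_command --pt "40 0 0 1 0" --pt "40 0 0 2 0" --pt "40 0 0 2 0" --pt "40 0 0 2 0"

```text
time: 8.87
position: [0.5028, -0.18, 0.1165]
tool_rot: [-2.427, -1.995, 0.0]
ft_force: [0.1, 0.1, -1.8]
grip_width: 0.506
grip_force: 12.0
```

Request:
arm_command --pt "40 0 0 1 0" --pt "40 0 0 2 0" --pt "40 0 0 3 0" --pt "40 0 0 4 0"

```text
time: 9.2
position: [0.5028, -0.18, 0.1124]
tool_rot: [-2.427, -1.995, 0.0]
ft_force: [-0.5, 0.2, -0.7]
grip_width: 0.513
grip_force: 12.0
```

Request:
arm_command --pt "40 0 0 1 0" --pt "40 0 0 2 0" --pt "40 0 0 3 0" --pt "40 0 0 4 0"

```text
time: 9.53
position: [0.5028, -0.18, 0.1084]
tool_rot: [-2.427, -1.995, 0.0]
ft_force: [-0.4, -0.2, -1.6]
grip_width: 0.505
grip_force: 12.0
```

Request:
arm_command --pt "40 0 0 1 0" --pt "40 0 0 2 0" --pt "40 0 0 3 0" --pt "40 0 0 4 0"

```text
time: 9.87
position: [0.5029, -0.18, 0.1045]
tool_rot: [2.427, 1.995, -0.0]
ft_force: [0.1, -0.4, -1.4]
grip_width: 0.508
grip_force: 12.0
```

Request:
arm_command --pt "40 0 0 1 0" --pt "40 0 0 2 0" --pt "40 0 0 3 0" --pt "40 0 0 4 0" --pt "40 0 0 4 0"

```text
time: 10.28
position: [0.5027, -0.1799, 0.1003]
tool_rot: [-2.427, -1.995, 0.0]
ft_force: [0.1, -0.1, -0.8]
grip_width: 0.506
grip_force: 12.0
```

Through the upper notch without a snag. Turning in the gap to the lower notch.

Request:
arm_command --pt "40 0 0 0 -5" --pt "40 0 0 0 -10" --pt "40 0 0 0 -15" --pt "40 0 0 0 -20" --pt "40 0 0 0 -25"

```text
time: 10.7
position: [0.5029, -0.18, 0.1006]
tool_rot: [1.932, 2.477, -0.0]
ft_force: [0.0, -0.7, -0.8]
grip_width: 0.505
grip_force: 12.0
```

Request:
arm_command --pt "40 0 0 0 -5" --pt "40 0 0 0 -10" --pt "40 0 0 0 -15" --pt "40 0 0 0 -20" --pt "40 0 0 0 -21"

```text
time: 11.12
position: [0.5029, -0.18, 0.1006]
tool_rot: [1.451, 2.786, -0.0]
ft_force: [0.1, -0.6, -0.9]
grip_width: 0.51
grip_force: 12.0
```

Request:
arm_command --pt "40 0 0 0 0" --pt "40 0 0 0 0"

```text
time: 11.28
position: [0.5029, -0.18, 0.1006]
tool_rot: [1.458, 2.783, -0.0]
ft_force: [-0.5, -0.3, -1.7]
grip_width: 0.507
grip_force: 12.0
```

Request:
arm_command --pt "40 0.9 -0.5 1 0" --pt "40 0.9 -0.5 2 0" --pt "40 0.9 -0.5 3 0" --pt "40 0.9 -0.5 4 0" --pt "40 0.9 -0.5 5 0"

```text
time: 11.7
position: [0.5019, -0.1795, 0.0954]
tool_rot: [1.455, 2.784, -0.0]
ft_force: [-0.2, 0.5, -1.5]
grip_width: 0.506
grip_force: 12.0
```

Request:
arm_command --pt "40 0 0 1 0" --pt "40 0 0 2 0" --pt "40 0 0 3 0" --pt "40 0 0 3 0"

```text
time: 12.03
position: [0.5018, -0.1795, 0.0923]
tool_rot: [-1.455, -2.784, 0.0]
ft_force: [-0.5, -0.1, -0.6]
grip_width: 0.507
grip_force: 12.0
```

Request:
arm_command --pt "40 0 0 1 0" --pt "40 0 0 2 0" --pt "40 0 0 3 0" --pt "40 0 0 3 0"

```text
time: 12.37
position: [0.5018, -0.1795, 0.0893]
tool_rot: [-1.455, -2.784, 0.0]
ft_force: [-0.7, 0.3, -2.2]
grip_width: 0.505
grip_force: 12.0
```

Request:
arm_command --pt "40 0 0 1.5 0" --pt "40 0 0 3 0" --pt "40 0 0 4.5 0" --pt "40 0 0 6 0" --pt "40 0 0 6 0"

```text
time: 12.78
position: [0.5017, -0.1794, 0.0832]
tool_rot: [-1.454, -2.784, 0.0]
ft_force: [0.0, 0.1, -1.3]
grip_width: 0.505
grip_force: 12.0
```

Request:
arm_command --pt "40 0 0 2 0" --pt "40 0 0 4 0" --pt "40 0 0 5 0" --pt "40 0 0 6 0" --pt "40 0 0 6 0"

```text
time: 13.2
position: [0.5018, -0.1794, 0.0773]
tool_rot: [-1.454, -2.784, 0.0]
ft_force: [0.2, -0.5, -0.9]
grip_width: 0.51
grip_force: 12.0
```

Request:
arm_command --pt "40 0 0 2 0" --pt "40 0 0 4 0" --pt "40 0 0 6 0" --pt "40 0 0 8 0" --pt "40 0 0 8 0"

```text
time: 13.62
position: [0.5016, -0.1794, 0.069]
tool_rot: [-1.454, -2.784, 0.0]
ft_force: [-0.3, 0.1, -1.8]
grip_width: 0.509
grip_force: 12.0
```

Request:
arm_command --pt "40 0 0 2 0" --pt "40 0 0 4 0" --pt "40 0 0 6 0" --pt "40 0 0 6 0" --pt "40 0 0 6 0"

```text
time: 14.03
position: [0.5019, -0.1794, 0.0634]
tool_rot: [-1.454, -2.784, 0.0]
ft_force: [0.5, -0.5, -0.7]
grip_width: 0.507
grip_force: 12.0
```

Request:
arm_command --pt "40 0 0 0.5 0" --pt "40 0 0 1 0" --pt "40 0 0 1 0"

```text
time: 14.28
position: [0.5019, -0.1795, 0.0625]
tool_rot: [-1.455, -2.784, 0.0]
ft_force: [-0.0, 0.3, -0.7]
grip_width: 0.504
grip_force: 12.0
```

Request:
arm_command --pt "40 0 0 0.5 0" --pt "40 0 0 1 0" --pt "40 0 0 1 0"

```text
time: 14.53
position: [0.5021, -0.1796, 0.0617]
tool_rot: [1.455, 2.784, -0.0]
ft_force: [-0.7, 1.1, 1.0]
grip_width: 0.507
grip_force: 12.0
```

Request:
arm_command --pt "40 0 0 -0.2 0" --pt "40 0 0 -0.4 0"

```text
time: 14.7
position: [0.502, -0.1795, 0.062]
tool_rot: [1.455, 2.784, -0.0]
ft_force: [0.2, -0.4, -1.1]
grip_width: 0.511
grip_force: 12.0
```

Run:
```python
from h import *
s=get_state();print(s['time'],s['position'],s['ft_force'])
im,d=save('wrist','w6.png');P=load('w6.png');s=get_state();print(s['ft_force']);R=cv2.Rodrigues(s['tool_rot'])[0];p0=s['position']
v,u=np.mgrid[150:300,250:390]
n=cv2.undistortPoints(np.stack([u.ravel(),v.ravel()],1)[:,None].astype(float),P['K'],P['D'])[:,0]
d=P['d'][150:300,250:390].ravel();C=np.c_[n*d[:,None],d];W=C@P['T'][:3,:3].T+P['T'][:3,3];L=(W-p0)@R*1e3
k=(np.hypot(L[:,0],L[:,1])<24);print(np.percentile(W[k,2],[90,97,99,100]))
```

```text
14.7 [ 0.50198977 -0.17953698  0.06200481] [ 0.16585763 -0.4091573  -1.09658356]
[ 0.44395077 -0.66877984 -1.23204971]
[0.08046475 0.08147214 0.08184337 0.08297963]
```

Contact was felt at the base, and the spring's top stands at 0.082 m as expected. Releasing.

Request:
arm_command --pt "46 0 0 0 0" --pt "50 0 0 0 0" --pt "60 0 0 0 0" --pt "70 0 0 0 0" --pt "75 0 0 0 0"

```text
time: 15.17
position: [0.502, -0.1796, 0.062]
tool_rot: [1.455, 2.784, -0.0]
ft_force: [-0.0, -0.1, 0.7]
grip_width: 0.72
grip_force: 0.0
```

Request:
arm_command --pt "80 0 0 0 0" --pt "80 0 0 0 0" --pt "80 0 0 -3 0" --pt "80 0 0 -15 0" --pt "80 0 0 -30 0"

```text
time: 15.58
position: [0.5012, -0.1791, 0.0921]
tool_rot: [-1.453, -2.783, -0.0]
ft_force: [-1.4, 0.1, 0.8]
grip_width: 0.915
grip_force: 0.0
```

Request:
arm_command --pt "80 0 0 -30 0" --pt "80 0 0 -60 0" --pt "80 -20 0 -80 0" --pt "80 -40 0 -80 0" --pt "80 -40 0 -80 0"

```text
time: 16.0
position: [0.5271, -0.2166, 0.175]
tool_rot: [1.457, 2.776, -0.001]
ft_force: [-0.9, -0.8, -1.3]
grip_width: 0.92
grip_force: 0.0
```

Run:
```python
from h import *
s=get_state();print(s['time'],s['position'],s['ft_force'],s['qd'].round(3))
im,d=save('wrist','w7.png');im2,_=save('scene','s7.png')
P=load('w7.png')
v,u=np.mgrid[0:300,100:540]
n=cv2.undistortPoints(np.stack([u.ravel(),v.ravel()],1)[:,None].astype(float),P['K'],P['D'])[:,0]
d=P['d'][0:300,100:540].ravel();C=np.c_[n*d[:,None],d];W=C@P['T'][:3,:3].T+P['T'][:3,3]
k=(np.hypot(W[:,0]-.502,W[:,1]+.181)<.03)&(W[:,2]>.0785)&(W[:,2]<.1);q=W[k];print(len(q),q.max(0),q.min(0),np.median(q[:,2]))
cv2.imwrite('pics/c7.png',np.hstack([im[60:360,120:520],cv2.resize(im2[170:270,195:328],(400,300),interpolation=2)])[:,:,::-1])
```

```text
16.0 [ 0.52713743 -0.21658239  0.17497806] [-0.93937384 -0.80035223 -1.32382357] [-0.005 -0.009 -0.015  0.086 -0.045  0.02  -0.009]
518 [ 0.52066544 -0.15579088  0.08204447] [ 0.4777527  -0.1974326   0.07850452] 0.07952808716193623
```

View pics/c7.png

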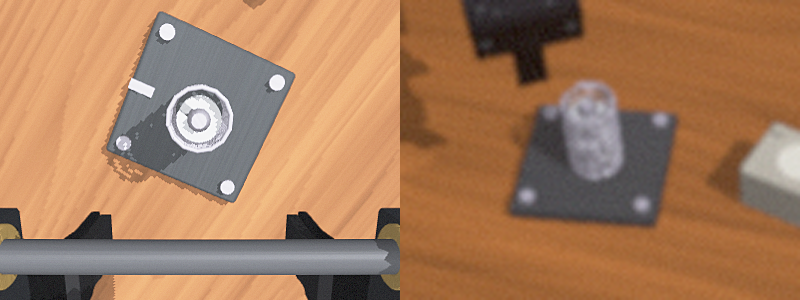

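The spring stands around the rod at about (320,178) full-frame, with the gripper clear. One settled check that it is upright.

Request:
arm_command --pt "80 0 0 0 0" --pt "80 0 0 0 0" --pt "80 0 0 0 0" --pt "80 0 0 0 0"

```text
time: 16.43
position: [0.5245, -0.2117, 0.1718]
tool_rot: [-1.453, -2.785, 0.0]
ft_force: [0.6, 0.4, -0.9]
grip_width: 0.919
grip_force: 0.0
```

Run:
```python
from h import *
save('wrist','w8.png');P=load('w8.png')
v,u=np.mgrid[0:300,100:540]
n=cv2.undistortPoints(np.stack([u.ravel(),v.ravel()],1)[:,None].astype(float),P['K'],P['D'])[:,0]
d=P['d'][0:300,100:540].ravel();C=np.c_[n*d[:,None],d];W=C@P['T'][:3,:3].T+P['T'][:3,3]
k=(np.hypot(W[:,0]-.502,W[:,1]+.181)<.03)&(W[:,2]>.0785)&(W[:,2]<.1);q=W[k]
c,r=cv2.minEnclosingCircle(q[:,:2].astype(np.float32));print(c,r)
for a in range(-180,180,45):
    th=np.degrees(np.arctan2(q[:,1]-c[1],q[:,0]-c[0]));m=abs(th-a)<22;print(a,m.sum(),np.percentile(q[m,2],95).round(4))
k=(np.hypot(W[:,0]-.502,W[:,1]+.181)<.009)&(W[:,2]>.074);print('rod',W[k].mean(0),k.sum())
```

```text
(0.5013774633407593, -0.17979678511619568) 0.02197909913957119
-180 61 0.0825
-135 101 0.0823
-90 85 0.0804
-45 104 0.0809
0 107 0.0808
45 118 0.0812
90 120 0.0814
135 129 0.0819
rod [ 0.50209596 -0.18127597  0.10471086] 402
```

```bash
python3 -c "
from bench import *
print(close_job())"
```

```text
the job is handed in; nothing more can be done
None
```

The spring went over both collars without snagging, stands on the post's base with its top about 82 mm above the work surface (unsqueezed height), and was released; I handed the job in at about 16.5 s.

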